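# Make up two specimen kits

### The job

Make up two specimen kits from the stock standing between the two trays. The green tray gets the slotted steel rotor and the red-capped vial; the yellow tray gets the bronze bushing and the blue-capped vial - the metal part in the tray's large pocket and the vial in its small pocket, each standing upright on the pocket's floor. Leave the white-capped vial and the gear standing where they are.

Things in the scene. Friction and masses are not known exactly. Their poses are not given: they have to be found in the camera images.
- rotor_center (a point): Turned steel rotor: a silver-grey drum 43 mm across and 37 mm tall with four slots milled in its top and a 48 mm flange at its foot, standing upright. Site at its centre, half-way up (18.5 mm above its foot); z up. Goes into the green tray's large pocket.
- bushing_center (a point): Bronze bushing: a tan-gold tube 26 mm across and 24 mm tall with a thin 32 mm flange at its foot, standing on the flange. Site at its centre, half-way up (12 mm above its foot); z up. Grip the 26 mm body above the flange. Goes into the yellow tray's large pocket.
- vial_red_center (a point): Clear screw-cap sample vial with a red cap and pale contents, standing upright: 21 mm body, ribbed 22 mm cap, 54 mm tall overall. Site at its centre, half-way up (27 mm above its foot); z up. Grip it across the middle, from above. It stands among the stock between the two trays; the group of three similar vials at the far right of the worktop, beside the blower, is not part of the job. Goes into the green tray's small pocket.
- vial_blue_center (a point): Clear screw-cap sample vial with a blue cap and brown contents, standing upright: 21 mm body, ribbed 22 mm cap, 54 mm tall overall. Site at its centre, half-way up (27 mm above its foot); z up. Grip it across the middle, from above. It stands among the stock between the two trays; the group of three similar vials at the far right of the worktop, beside the blower, is not part of the job. Goes into the yellow tray's small pocket.
- vial_white_center (a point): Clear screw-cap sample vial with a white cap and a little grey in it, standing upright: 21 mm body, ribbed 22 mm cap, 54 mm tall overall. Site at its centre, half-way up (27 mm above its foot); z up. Grip it across the middle, from above. It stands among the stock between the two trays; the group of three similar vials at the far right of the worktop, beside the blower, is not part of the job. Not needed: stays where it stands.
- gear_center (a point): Small steel spur gear with a hub, 33 mm across, 16 mm tall, lying flat. Site at its centre, 8 mm above the worktop; z up. Not needed: stays where it lies.
- tray_green: Flat kit tray, green with a grey insert, fixed to the worktop (it cannot slide), 160 x 92 mm, its top face 8 mm above the worktop. Two round open pockets 5 mm deep (floor 3 mm above the worktop): the large pocket, 66 mm across, is centred 34 mm from the tray's centre towards its -x end; the small pocket, 40 mm across, 40 mm from the centre towards its +x end (the end with the small blank white card). Origin: centre of the underside; x along the length, z up.
- tray_yellow: Flat kit tray, yellow with a grey insert, fixed to the worktop (it cannot slide), 160 x 92 mm, its top face 8 mm above the worktop. Two round open pockets 5 mm deep (floor 3 mm above the worktop): the large pocket, 50 mm across, is centred 34 mm from the tray's centre towards its -x end; the small pocket, 40 mm across, 40 mm from the centre towards its +x end (the end with the small blank white card). Origin: centre of the underside; x along the length, z up.
Mind the look-alikes: they are no part of the job. There is more than one size of the part that bears rotor_center; the job needs the larger. What is shaped like the part that bears bushing_center but purple is not meant.

How it is judged:
By the outcome, as a careful person would: the job done as asked, in the order asked, and still so for the second after the job is handed in, with the robot touching nothing.
It also fails if it takes over 88 s, if anything falls off the work surface, if the arm or the gripper's body presses on something with over 40 N, if the wrist force passes 120 N, or if a joint passes its speed limit or range.

### The arm

A 6-joint arm with a two-finger parallel gripper is mounted at the origin on a cart in front of the work surface, level with it; the furniture and walls round the work are solid. World frame = base frame: x ahead of the robot, y to its left, z up, the work surface at z = 0. Lengths are in m, angles in degrees, forces in N, time in s.
With the tool pointing down it reaches from about 0.35 to 0.875 m from the base axis. Payload 4.2 kg.
Tool frame: the origin (TCP) lies on the centre line of the jaws, within the pads' length; the fingertips stand 19 mm ahead of it and the grasp point (between the pads) is the TCP; x points along the fingers, y is the direction in which the jaws open and shut, and the axes are right-handed (so a half turn about x gives the same grasp; the last joint's range is limited). The gripper opens to 87 mm and grips with 3 to 60 N. Pads are 19 mm wide; open, the fingers measure 117 mm over their backs; the gripper's body (75 mm by 190 mm) begins 51 mm behind the grasp point.
Start: joints at [-51.188, 22.042, 0.453, 0, -68.411, -14.817], TCP at [0.254, -0.571, 0.242] pointing down, gripper open.
Joint ranges: [-179.83, 179.83], [-69.29, 118.12], [-61.27, 80.66], [-181.25, 117.63], [-171.15, -9.14], [-177.46, 177.46]. Speed limits (degrees/s): [159.86, 159.86, 180, 180, 180, 180].

### API

Orientations are given as a 3x3 rotation matrix whose columns are the frame's x, y, z axes.
In Python, from station import * gives the robot as it stands.
- The arm moves only by the shell command python3 -m creep 'ROWS'. ROWS is JSON, a list of rows, each a list of 5 numbers: the opening, from 0 (shut) to 1 (fully open), then the shift along the world's x, y, z in mm, then the turn about the world's z in rad. In form: [[jaw, x, y, z, turn], ...]. A call has exactly 8 rows; each row is the pose to reach, as a shift and turn from the pose measured when the call began; what a row does not reach only later rows make up. A row lasts 1/10 s, in which the tool goes at most 50 mm and 8.59 degrees, less where a joint would pass 70% of its speed; a pose out of reach is approached as far as the arm can. A call with a gripper value outside its range is refused whole. The fingers move at their own pace and stop on an object; the grip force is fixed at half the most. Time passes only in rows, so rows that repeat a pose let the fingers close, or fill a call up. It gives the time, the measured TCP pose, the force and the opening at its end, in the units of the state.
- sense(): the state, without advancing time (a new reading comes with each control period).
- capture(name): name is "scene" or "top" or "wrist"; returns a dict with "image" (480x640x3 uint8, blue, green, red), "z_map" (480x640 float32, m along the optical axis (not along the pixel's ray), 0 where there is no reading), "mtx" (3x3 intrinsics, pixels), "k1" (the pictures are not rectified: a ray, as slopes to the right and down, at radius r is drawn at 1 + k1 r^2 times it, then the intrinsics apply), "eye" and "attitude" of the camera in the world. Camera axes: x right, y up, looking along -z (the intrinsics and any distortion apply to the point x, -y, -z); pixel columns grow to the right and rows downward; lengths in m; the calibration is good to about 2 mm. A picture is of the moment at which its call begins.
- finish_job(): hands the job in, once; it reports no verdict.
Trained networks look in a picture, given as the dict that the camera call returned (one of the last four; its "shot" number tells which), for a name from the list of things; names that differ only in an ending like _2 or _b are one class to them, and where a whole thing is asked for, a point or a joint stands for the part that bears it (a point fixed in the world has none). Each returns a list of dicts, best first, with "confidence" (0 to 1); they miss things now and then, are a little off and sometimes report something else, mostly with a low value. They report only what shows in the picture. A call takes as long as a camera call. They do not tell look-alikes from the thing itself.
- look_for(picture, thing): "box" ([left, top, right, bottom] in pixels, round what is visible of it).
- mark_of(picture, thing): "centre" ([column, row] in pixels: a listed point, or the origin of a listed thing).
The state is a dict: "time_s": time; "joints": joint angles; "joint_velocities": joint speeds; "effort": joint torques, N m; "tcp_pos": TCP position; "ee_rot": TCP orientation; "wrist_force": force on the tool from outside, world axes, zero at the start; "moment": the same for the moment, N m; "gripper_width": opening from 0.0 (shut) to 1.0 (fully open).
Only numpy, scipy, OpenCV 4.12 (cv2) and the standard library are available. Lean on these libraries where they do the work, as an engineer would, in place of code of your own. Each camera call takes 0.05 s, during which the arm holds its last target.

## Working session

There is one attempt and no reset: what is moved stays moved. The work goes in short steps, Python scripts to look and compute and a shell command to move; the robot and the scene stay as the last step left them, time stands still between calls to the robot, and variables do not carry over. Pictures are saved under pics/ and viewed, and the job is handed in when it is done.

```bash
ls; mkdir -p pics; python3 - <<'E'
from station import *
import cv2
s=sense();print(s['time_s'],s['tcp_pos'],s['ee_rot'],s['gripper_width'])
for n in("scene","top"):
    c=capture(n);cv2.imwrite(f"pics/{n}0.png",c["image"]);print(n,c["eye"],c["attitude"],c["mtx"],c["k1"],c['shot'])
E
```

```text
pics
0.0 [ 0.2539842  -0.57047061  0.24048119] [[-9.26525923e-04 -4.06534044e-01  9.13635164e-01]
 [ 1.89003732e-03  9.13633212e-01  4.06535092e-01]
 [-9.99997785e-01  2.10346986e-03 -7.81403406e-05]] 0.9986302680392926
scene [-0.17988012 -0.67590267  0.42622003] [[ 0.58384657  0.32236494 -0.74512014]
 [-0.8118608   0.23440873 -0.53472852]
 [ 0.00228494  0.91713325  0.39857419]] [[603.16337671   0.         317.75882354]
 [  0.         603.16337671 244.82260764]
 [  0.           0.           1.        ]] -0.17229649891879267 1
top [ 0.3473479  -0.15713136  0.90331108] [[ 0.01663892  0.98351084 -0.18008215]
 [-0.99978692  0.01856631  0.00902252]
 [ 0.01221721  0.17989366  0.98361019]] [[452.33087785   0.         316.72361583]
 [  0.         452.33087785 242.0222148 ]
 [  0.           0.           1.        ]] 0.008222344698627856 2
```

View pics/top0.png

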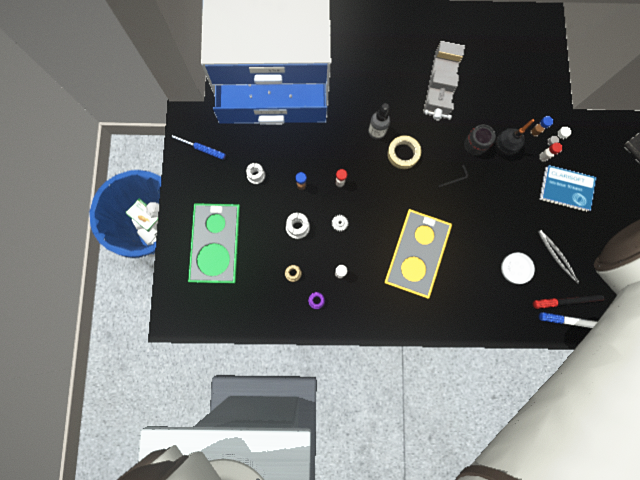

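View pics/scene0.png

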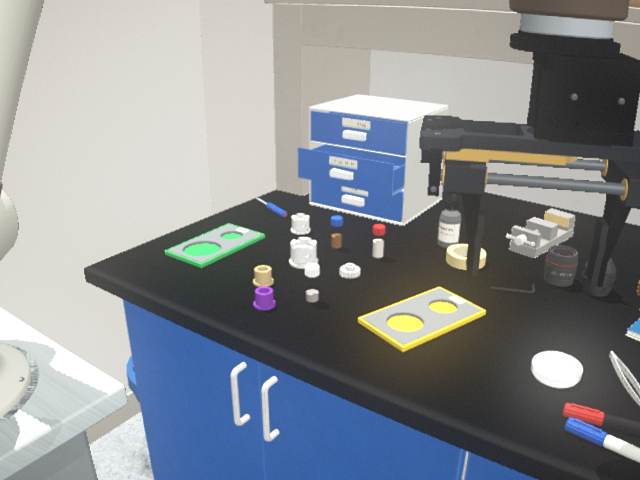

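The top view shows these candidates:
- **Rotor:** large at (297,225), small look-alike at (255,173).
- **Bushing:** gold at (293,272), purple look-alike at (316,300).
- **Red vial:** (341,178), with a look-alike in the far-right group at (556,148).
- **Blue vial:** (301,180), with a look-alike at (545,122).
- **Left alone:** white vial (341,271) and gear (340,223).
- **Trays:** green (215,243) and yellow (419,253), with cards at the top ends.

Next I'll measure them.

```bash
cat > h.py <<'E'
import numpy as np, cv2
from station import *
def ray(c,u,v):
    m=c['mtx'];d=np.array([c['k1'],0,0,0,0],float)
    p=cv2.undistortPoints(np.array([[[u,v]]],float),np.array(m),d)[0,0]
    return np.array(c['attitude'])@np.array([p[0],-p[1],-1.])
def onz(c,u,v,z):
    r=ray(c,u,v);e=np.array(c['eye']);return e+r*(z-e[2])/r[2]
def dep(c,u,v):
    return np.array(c['eye'])+ray(c,u,v)*c['z_map'][int(round(v)),int(round(u))]
def cloud(c):
    H,W=c['z_map'].shape;u,v=np.meshgrid(np.arange(W),np.arange(H))
    p=cv2.undistortPoints(np.stack([u.ravel(),v.ravel()],1).astype(float)[:,None],np.array(c['mtx']),np.array([c['k1'],0,0,0,0],float))[:,0]
    q=np.c_[p[:,0],-p[:,1],-np.ones(len(p))]*c['z_map'].reshape(-1,1)
    return (q@np.array(c['attitude']).T+np.array(c['eye'])).reshape(H,W,3)
E
python3 - <<'E'
from h import *
np.set_printoptions(precision=4,suppress=True)
c=capture("top");P=cloud(c)
Z={'rotor_center':.0185,'bushing_center':.012,'vial_red_center':.027,'vial_blue_center':.027,'vial_white_center':.027,'gear_center':.008,'tray_green':0,'tray_yellow':0}
for n,z in Z.items():
    for m in mark_of(c,n)[:3]: print(n,round(m['confidence'],2),np.round(m['centre'],1),onz(c,*m['centre'],z))
# clusters by depth over worktop
for (n,u,v,h) in [('rotor',297,225,.037),('small',255,173,.03),('bush',293,272,.024),('red',341,176,.054),('blue',301,178,.054),('white',341,271,.054),('gear',340,223,.016)]:
    w=P[v-22:v+23,u-22:u+23]
    for lo in (0.006,h*.6):
        q=w[(w[...,2]>lo)]
        print(n,lo,len(q),'min',q.min(0),'max',q.max(0),'mid',(q.min(0)+q.max(0))/2)
# tray pockets by colour
im=c['image'].astype(int);hsv=cv2.cvtColor(c['image'],cv2.COLOR_BGR2HSV)
for n,lo,hi,box in (('g',(50,120,80),(75,255,255),(180,195,250,295)),('y',(22,120,80),(35,255,255),(375,200,460,305))):
    m=cv2.inRange(hsv,lo,hi);k=np.zeros_like(m);k[box[1]:box[3],box[0]:box[2]]=m[box[1]:box[3],box[0]:box[2]]
    N,l,s,ce=cv2.connectedComponentsWithStats(k)
    for i in range(1,N):
        if s[i,4]>80: print(n,s[i],ce[i],onz(c,*ce[i],.003))
print('table z',P[320,250],P[330,400])
cv2.imwrite('pics/crop1.png',cv2.resize(c['image'][150:320,180:460],None,fx=2.8,fy=2.8,interpolation=cv2.INTER_CUBIC))
E
```

```text
rotor_center 0.85 [255.4 173.5] [ 0.6491 -0.0377  0.0185]
rotor_center 0.72 [295.1 224.7] [ 0.5438 -0.1214  0.0185]
bushing_center 0.64 [295.1 270. ] [ 0.4534 -0.1234  0.012 ]
bushing_center 0.5 [315.7 304.3] [ 0.3868 -0.1654  0.012 ]
vial_red_center 0.46 [339.1 178.4] [ 0.6394 -0.2082  0.027 ]
vial_blue_center 0.33 [214.2 242.1] [0.5038 0.0361 0.027 ]
vial_white_center 0.59 [341.5 271.3] [ 0.4507 -0.2144  0.027 ]
gear_center 0.62 [339.5 222.6] [ 0.5522 -0.2109  0.008 ]
tray_green 0.82 [215.2 244.2] [0.5044 0.0398 0.    ]
tray_yellow 0.83 [416.7 252.8] [ 0.4944 -0.3683  0.    ]
rotor 0.006 372 min [ 0.3473 -0.1571  0.006 ] max [ 0.5636 -0.1026  0.9033] mid [ 0.4555 -0.1299  0.4547]
rotor 0.022199999999999998 305 min [ 0.3473 -0.1571  0.0223] max [ 0.5636 -0.104   0.9033] mid [ 0.4555 -0.1306  0.4628]
small 0.006 252 min [ 0.3473 -0.1571  0.0061] max [ 0.67   -0.019   0.9033] mid [ 0.5087 -0.0881  0.4547]
small 0.018 203 min [ 0.3473 -0.1571  0.0182] max [ 0.67   -0.019   0.9033] mid [ 0.5087 -0.0881  0.4608]
bush 0.006 120 min [ 0.3473 -0.1637  0.006 ] max [ 0.4601 -0.1033  0.9033] m
[... 749 characters left out ...]
6 -0.1894  0.4721]
gear 0.006 182 min [ 0.3473 -0.226   0.0066] max [ 0.5677 -0.1571  0.9033] mid [ 0.4575 -0.1916  0.455 ]
gear 0.0096 116 min [ 0.3473 -0.226   0.0096] max [ 0.5657 -0.1571  0.9033] mid [ 0.4565 -0.1916  0.4565]
g [188 203  52  81 499] [214.5411 244.012 ] [0.5042 0.0405 0.003 ]
g [206 214  19  18 267] [215.1124 222.8165] [0.548  0.0418 0.003 ]
g [197 244  32  31 793] [212.7087 259.0618] [0.4736 0.0424 0.003 ]
y [384 209  68  90 585] [416.3897 254.8051] [ 0.4898 -0.3669  0.003 ]
y [415 226  19  18 278] [424.1187 234.3921] [ 0.5321 -0.3836  0.003 ]
y [401 257  25  24 469] [413.2047 268.5075] [ 0.4618 -0.3599  0.003 ]
table z [ 0.3546 -0.0368 -0.0017] [ 0.3402 -0.3319 -0.0003]
```

View pics/crop1.png

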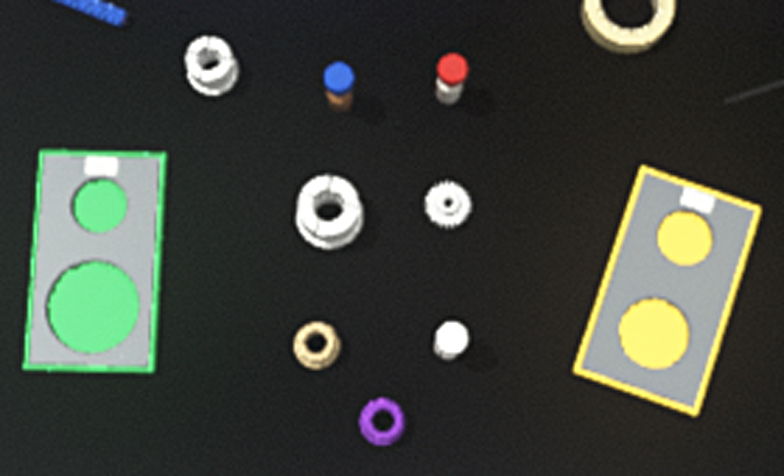

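The crop shows the large rotor at (330,210), the gold bushing (317,345), the blue vial (339,85) and the red vial (452,75). I'll refine the positions with valid depth only.

```bash
python3 - <<'E'
from h import *
np.set_printoptions(precision=4,suppress=True)
c=capture("top");P=cloud(c);ok=c['z_map']>0
for (n,u,v,h) in [('rotor',297,225,.037),('small',255,173,.03),('bush',293,272,.024),('red',341,176,.054),('blue',301,178,.054),('white',341,271,.054),('gear',340,223,.016)]:
    w=P[v-22:v+23,u-22:u+23][ok[v-22:v+23,u-22:u+23]]
    q=w[(w[:,2]>h-.007)&(w[:,2]<h+.02)]
    for _ in range(3): q=q[np.linalg.norm(q[:,:2]-np.median(q[:,:2],0),axis=1)<.03]
    (x,y),r=cv2.minEnclosingCircle(q[:,:2].astype(np.float32))
    print(n,len(q),'circ',round(x,4),round(y,4),round(r,4),'med',np.median(q,0),'mid',(np.percentile(q,3,axis=0)+np.percentile(q,97,axis=0))/2)
# tray corner fits
hsv=cv2.cvtColor(c['image'],cv2.COLOR_BGR2HSV)
g=np.array([[.5480,.0418],[.4736,.0424]]);y=np.array([[.5321,-.3836],[.4618,-.3599]])
print('pocket dist',np.linalg.norm(g[0]-g[1]),np.linalg.norm(y[0]-y[1]))
print('z green floor/top',P[259,213],P[233,215],'yellow',P[268,413],P[246,418])
E
```

```text
rotor 264 circ 0.5424 -0.1248 0.0219 med [ 0.543  -0.1252  0.0356] mid [ 0.5424 -0.1248  0.0347]
small 165 circ 0.6523 -0.0358 0.0176 med [ 0.6515 -0.0351  0.027 ] mid [ 0.6518 -0.0357  0.0274]
bush 92 circ 0.4478 -0.118 0.0129 med [ 0.4481 -0.1177  0.0235] mid [ 0.448  -0.118   0.0231]
red 93 circ 0.6388 -0.2109 0.0109 med [ 0.6376 -0.2104  0.0533] mid [ 0.6384 -0.2105  0.0525]
blue 93 circ 0.6312 -0.1305 0.011 med [ 0.6294 -0.1302  0.0536] mid [ 0.6306 -0.131   0.0521]
white 95 circ 0.4486 -0.211 0.0103 med [ 0.4482 -0.2116  0.0536] mid [ 0.4484 -0.2108  0.0538]
gear 116 circ 0.5519 -0.2112 0.0157 med [ 0.5511 -0.2097  0.0111] mid [ 0.5508 -0.2108  0.0134]
pocket dist 0.07440241931550347 0.07418746524851759
z green floor/top [ 0.4743  0.0427 -0.0012] [0.5263 0.0402 0.0057] yellow [ 0.4627 -0.3592  0.0042] [ 0.5071 -0.3696  0.0071]
```

Estimates agree with the stated sizes: large rotor Ø44 mm, bushing Ø26 mm, vials Ø22 mm, pockets 74 mm apart. I'll keep the jaws opening along y throughout, so the turn is -0.417 rad, and go to the rotor first.

```bash
python3 -m creep '[[0.8,26,40,0,-0.14],[0.8,52,80,0,-0.28],[0.8,78,120,0,-0.417],[0.8,104,160,0,-0.417],[0.8,130,200,0,-0.417],[0.8,156,240,0,-0.417],[0.8,182,280,0,-0.417],[0.8,208,320,0,-0.417]]'
```

```text
time_s: 1.4
tcp_pos: [0.463, -0.2492, 0.242]
ee_rot: [[0.001, -0.002, 1.0], [-0.0, 1.0, 0.002], [-1.0, -0.0, 0.001]]
wrist_force: [0.9, -0.5, 0.0]
gripper_width: 0.799
```

```bash
python3 -m creep '[[0.8,25,40,0,0],[0.8,50,80,0,0],[0.8,75,118,-5,0],[0.8,79,124,-45,0],[0.8,79,124,-90,0],[0.8,79,124,-110,0],[0.8,79,124,-110,0],[0.8,79,124,-110,0]]'; python3 - <<'E'
from h import *
np.set_printoptions(precision=4,suppress=True)
c=capture("wrist");cv2.imwrite("pics/w1.png",c["image"]);P=cloud(c);ok=c['z_map']>0
print(c['eye'],sense()['tcp_pos'])
for n in('rotor_center',):
  for m in mark_of(c,n):print(m,onz(c,*m['centre'],.0185))
q=P[ok&(P[...,2]>.030)&(P[...,2]<.043)]
q=q[np.linalg.norm(q[:,:2]-[.5424,-.1248],axis=1)<.035]
print(len(q),cv2.minEnclosingCircle(q[:,:2].astype(np.float32)),np.percentile(q,2,axis=0),np.percentile(q,98,axis=0))
E
```

```text
time_s: 2.2
tcp_pos: [0.5427, -0.1253, 0.1327]
ee_rot: [[0.002, -0.002, 1.0], [-0.001, 1.0, 0.002], [-1.0, -0.001, 0.002]]
wrist_force: [1.1, -0.4, 0.1]
gripper_width: 0.801
[ 0.4665 -0.1259  0.276 ] [ 0.5432 -0.1254  0.1336]
{'centre': [323.1, 238.6], 'confidence': 0.72} [ 0.5402 -0.126   0.0185]
3051 ((0.5417101383209229, -0.12672759592533112), 0.02159767411649227) [ 0.5213 -0.1464  0.0313] [ 0.561  -0.1075  0.0387]
```

View pics/w1.png

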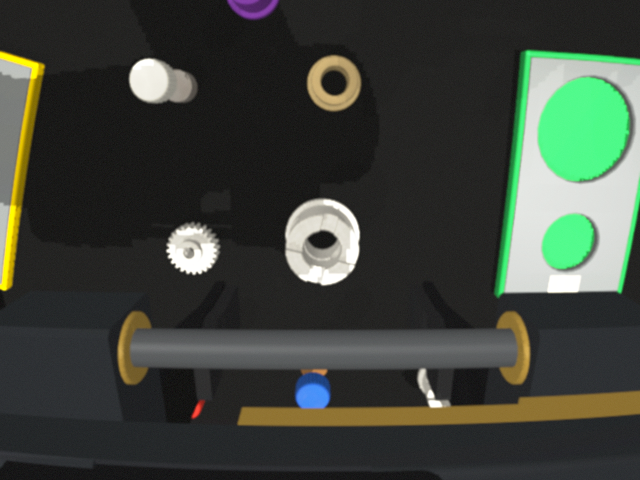

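The wrist view has the slotted rotor at (322,242) centred between the jaws, the gold bushing at (334,83) and the gear at (192,248). I'll go down 106 mm and grip.

```bash
python3 -m creep '[[0.8,-1,0,-40,0],[0.8,-1,0,-75,0],[0.8,-1,0,-95,0],[0.8,-1,0,-106,0],[0.8,-1,0,-106,0],[0.35,-1,0,-106,0],[0.35,-1,0,-106,0],[0.35,-1,0,-106,0]]'; python3 -m creep '[[0.35,0,0,0,0],[0.35,0,0,0,0],[0.35,0,0,0,0],[0.35,0,0,2,0],[0.35,0,0,12,0],[0.35,0,0,22,0],[0.35,0,0,32,0],[0.35,0,0,42,0]]'
```

```text
time_s: 3.1
tcp_pos: [0.5432, -0.1254, 0.0293]
ee_rot: [[0.008, -0.002, 1.0], [-0.001, 1.0, 0.002], [-1.0, -0.001, 0.008]]
wrist_force: [0.1, 0.3, -0.9]
gripper_width: 0.612
time_s: 3.9
tcp_pos: [0.5433, -0.1253, 0.0724]
ee_rot: [[0.008, -0.002, 1.0], [-0.0, 1.0, 0.002], [-1.0, -0.0, 0.008]]
wrist_force: [-0.3, 0.4, -2.1]
gripper_width: 0.506
```

```bash
python3 -m creep '[[0.35,-10,25,10,0],[0.35,-26,60,15,0],[0.35,-42,100,15,0],[0.35,-56,138,15,0],[0.35,-66,160,10,0],[0.35,-69,167,0,0],[0.35,-69,168,0,0],[0.35,-69,168,0,0]]'; python3 - <<'E'
from h import *
np.set_printoptions(precision=4,suppress=True)
c=capture("wrist");cv2.imwrite("pics/w2.png",c["image"]);P=cloud(c);ok=c['z_map']>0
t=sense()['tcp_pos'];print(t)
hsv=cv2.cvtColor(c['image'],cv2.COLOR_BGR2HSV);m=cv2.inRange(hsv,(50,120,80),(75,255,255))
N,l,s,ce=cv2.connectedComponentsWithStats(m)
for i in range(1,N):
    if s[i,4]>200: print(s[i],ce[i],onz(c,*ce[i],.003))
q=P[ok&(P[...,2]>t[2]-.0)&(P[...,2]<t[2]+.012)]
q=q[np.linalg.norm(q[:,:2]-t[:2],axis=1)<.03]
if len(q):print(len(q),cv2.minEnclosingCircle(q[:,:2].astype(np.float32)),np.percentile(q,2,axis=0),np.percentile(q,98,axis=0))
c=capture("top");cv2.imwrite("pics/t2.png",cv2.resize(c['image'][150:320,160:460],None,fx=2.6,fy=2.6))
E
```

```text
time_s: 4.7
tcp_pos: [0.4746, 0.0423, 0.0725]
ee_rot: [[0.008, -0.002, 1.0], [-0.001, 1.0, 0.002], [-1.0, -0.001, 0.008]]
wrist_force: [0.3, 0.1, -2.8]
gripper_width: 0.502
[0.4749 0.0421 0.0726]
[ 225  171  192  137 3748] [318.4394 208.0261] [0.4437 0.0393 0.003 ]
[ 257  200  127   86 5340] [317.9339 233.9283] [0.4573 0.0391 0.003 ]
[308 303  33  13 297] [324.9832 309.2694] [0.4995 0.0428 0.003 ]
[ 286  377   68   31 1478] [317.546  393.4053] [0.5536 0.0387 0.003 ]
5821 ((0.4669724404811859, 0.04201110824942589), 0.02798328921198845) [0.4519 0.0168 0.0733] [0.4924 0.0674 0.0822]
```

View pics/w2.png

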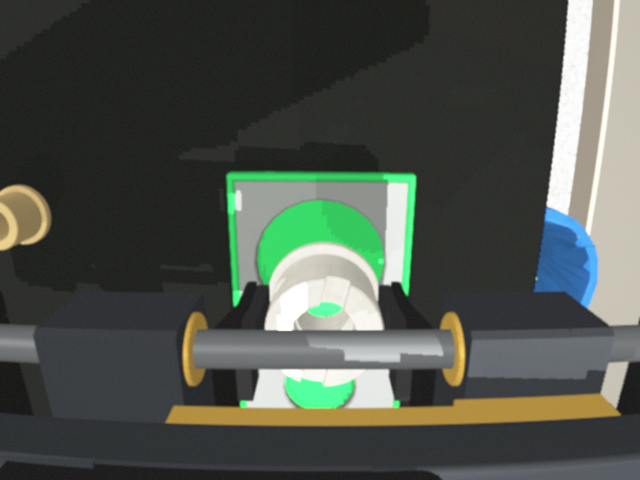

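The rotor hangs upright in the jaws at (325,320), over the green large pocket at (320,245). Lowering.

```bash
python3 -m creep '[[0.35,-1,-1,-20,0],[0.35,-1,-1,-32,0],[0.35,-1,-1,-37,0],[0.35,-1,-1,-39,0],[0.35,-1,-1,-40,0],[0.35,-1,-1,-40,0],[0.35,-1,-1,-40,0],[0.6,-1,-1,-40,0]]'; python3 -m creep '[[0.75,0,0,0,0],[0.75,0,0,0,0],[0.75,0,0,0,0],[0.75,0,0,20,0],[0.75,0,0,50,0],[0.75,0,0,80,0],[0.75,0,0,90,0],[0.75,0,0,90,0]]'; python3 - <<'E'
from h import *
c=capture("wrist");cv2.imwrite("pics/w3.png",c["image"])
E
```

```text
time_s: 5.6
tcp_pos: [0.4745, 0.0412, 0.0332]
ee_rot: [[0.01, -0.001, 1.0], [0.0, 1.0, 0.001], [-1.0, 0.0, 0.01]]
wrist_force: [-0.1, 0.5, 0.1]
gripper_width: 0.543
time_s: 6.4
tcp_pos: [0.4753, 0.0416, 0.1246]
ee_rot: [[0.014, -0.001, 1.0], [0.002, 1.0, 0.001], [-1.0, 0.002, 0.014]]
wrist_force: [-0.1, -0.6, -0.1]
gripper_width: 0.75
```

View pics/w3.png

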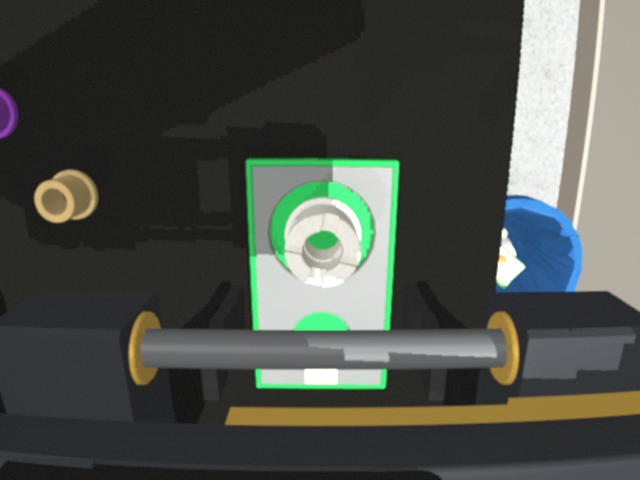

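The rotor stands in the green large pocket at (322,240). Next is the red vial at (0.638,-0.2105).

```bash
python3 -m creep '[[0.55,24,-38,20,0],[0.55,48,-76,20,0],[0.55,74,-116,20,0],[0.55,100,-156,20,0],[0.55,126,-196,20,0],[0.55,150,-234,20,0],[0.55,162,-252,10,0],[0.55,162,-252,5,0]]'; python3 - <<'E'
from h import *
np.set_printoptions(precision=4,suppress=True)
c=capture("wrist");cv2.imwrite("pics/w4.png",c["image"]);P=cloud(c);ok=c['z_map']>0
print(sense()['tcp_pos'])
for m in mark_of(c,'vial_red_center'):print(m,onz(c,*m['centre'],.027))
q=P[ok&(P[...,2]>.045)&(P[...,2]<.062)]
q=q[np.linalg.norm(q[:,:2]-[.638,-.2105],axis=1)<.025]
if len(q):print(len(q),cv2.minEnclosingCircle(q[:,:2].astype(np.float32)),np.percentile(q,2,axis=0),np.percentile(q,98,axis=0))
E
```

```text
time_s: 7.25
tcp_pos: [0.6359, -0.2132, 0.1237]
ee_rot: [[0.006, 0.003, 1.0], [0.001, 1.0, -0.003], [-1.0, 0.001, 0.006]]
wrist_force: [-0.2, -0.2, -0.2]
gripper_width: 0.55
[ 0.6345 -0.2116  0.1231]
{'centre': [324.0, 255.6], 'confidence': 0.72} [ 0.6391 -0.2131  0.027 ]
1307 ((0.6379721164703369, -0.21231594681739807), 0.010683395899832249) [ 0.628  -0.2221  0.0464] [ 0.6466 -0.2031  0.056 ]
```

View pics/w4.png

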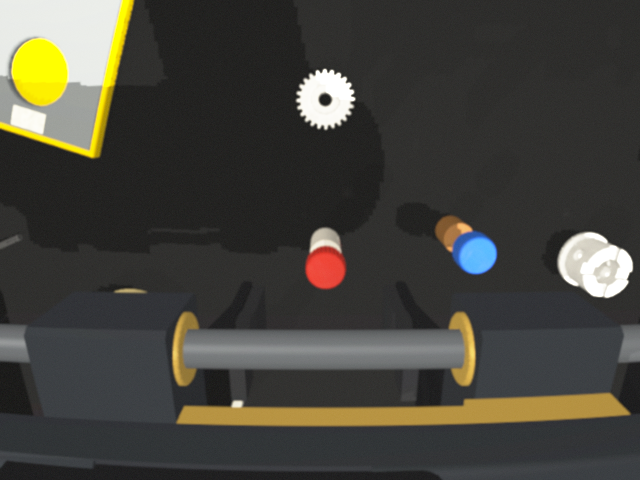

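The red cap is at (325,268), centred between the jaws. Descending 93 mm.

```bash
python3 -m creep '[[0.55,3.5,-1,-30,0],[0.55,3.5,-1,-65,0],[0.55,3.5,-1,-85,0],[0.55,3.5,-1,-93,0],[0.55,3.5,-1,-93,0],[0.1,3.5,-1,-93,0],[0.1,3.5,-1,-93,0],[0.1,3.5,-1,-93,0]]'; python3 -m creep '[[0.1,0,0,0,0],[0.1,0,0,0,0],[0.1,0,0,0,0],[0.1,0,0,5,0],[0.1,0,0,25,0],[0.1,0,0,50,0],[0.1,0,0,70,0],[0.1,0,0,70,0]]'
```

```text
time_s: 8.15
tcp_pos: [0.6387, -0.2117, 0.0329]
ee_rot: [[0.007, 0.0, 1.0], [0.002, 1.0, -0.0], [-1.0, 0.002, 0.007]]
wrist_force: [-0.6, -0.7, -0.2]
gripper_width: 0.361
time_s: 8.95
tcp_pos: [0.6406, -0.2121, 0.1065]
ee_rot: [[0.013, -0.0, 1.0], [0.0, 1.0, 0.0], [-1.0, 0.0, 0.013]]
wrist_force: [0.3, -0.6, -0.0]
gripper_width: 0.232
```

```bash
python3 -m creep '[[0.1,-14,38,15,0],[0.1,-29,80,20,0],[0.1,-45,122,20,0],[0.1,-60,164,20,0],[0.1,-76,206,15,0],[0.1,-88,238,0,0],[0.1,-92,252,-15,0],[0.1,-92,252,-25,0]]'; python3 - <<'E'
from h import *
np.set_printoptions(precision=4,suppress=True)
c=capture("wrist");cv2.imwrite("pics/w5.png",c["image"])
print(sense()['tcp_pos'])
hsv=cv2.cvtColor(c['image'],cv2.COLOR_BGR2HSV);m=cv2.inRange(hsv,(50,120,80),(75,255,255))
N,l,s,ce=cv2.connectedComponentsWithStats(m)
for i in range(1,N):
    if s[i,4]>200: print(s[i],ce[i],onz(c,*ce[i],.003))
E
```

```text
time_s: 9.75
tcp_pos: [0.5471, 0.0415, 0.0801]
ee_rot: [[0.011, -0.003, 1.0], [0.0, 1.0, 0.003], [-1.0, 0.0, 0.011]]
wrist_force: [-0.1, -0.4, -1.0]
gripper_width: 0.23
[0.5467 0.0402 0.0786]
[ 224   15  199  280 5965] [321.9888 116.8359] [0.472  0.0401 0.003 ]
[ 256   46  133  137 5421] [320.1917 106.4328] [0.467  0.0392 0.003 ]
[ 302   97   43   43 1427] [323.2537 118.2228] [0.4726 0.0407 0.003 ]
[ 285  225   73   63 3335] [320.5391 254.1241] [0.5434 0.0395 0.003 ]
```

View pics/w5.png

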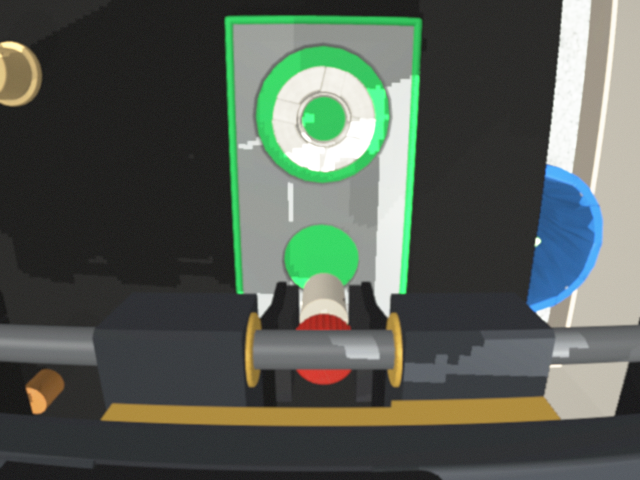

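The red vial hangs upright above the small pocket at (321,261), and the rotor ring is centred in its pocket at (323,115). Lowering.

```bash
python3 -m creep '[[0.1,0,-1,-20,0],[0.1,0,-1,-35,0],[0.1,0,-1,-40,0],[0.1,0,-1,-42,0],[0.1,0,-1,-43,0],[0.1,0,-1,-43,0],[0.1,0,-1,-43,0],[0.1,0,-1,-43,0]]'
```

```text
time_s: 10.6
tcp_pos: [0.5469, 0.0383, 0.0367]
ee_rot: [[0.008, -0.001, 1.0], [-0.001, 1.0, 0.001], [-1.0, -0.001, 0.008]]
wrist_force: [-2.3, -1.6, 6.0]
gripper_width: 0.228
```

A 6 N upward force shows it is on the floor. Releasing.

```bash
python3 -m creep '[[0.25,0,0,0,0],[0.3,0,0,0,0],[0.45,0,0,0,0],[0.5,0,0,0,0],[0.5,0,0,0,0],[0.5,0,0,20,0],[0.5,0,0,60,0],[0.5,0,0,95,0]]';  python3 - <<'E'
from h import *
c=capture("wrist");cv2.imwrite("pics/w6.png",c["image"]);print(sense()['tcp_pos'])
E
```

```text
time_s: 11.4
tcp_pos: [0.5467, 0.0382, 0.1327]
ee_rot: [[0.007, -0.001, 1.0], [-0.002, 1.0, 0.001], [-1.0, -0.002, 0.007]]
wrist_force: [0.9, -0.5, 0.0]
gripper_width: 0.5
[0.55055032 0.03901991 0.13927004]
```

View pics/w6.png

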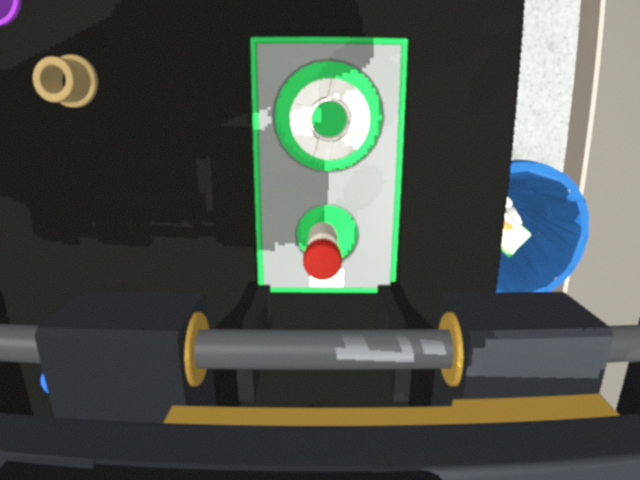

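The red vial stands in the green small pocket (cap at (322,258)). Next, the gold bushing.

```bash
python3 -m creep '[[0.6,-22,-38,0,0],[0.6,-44,-76,0,0],[0.6,-68,-116,0,0],[0.6,-90,-146,0,0],[0.6,-100,-157,-10,0],[0.6,-100,-157,-20,0],[0.6,-100,-157,-20,0],[0.6,-100,-157,-20,0]]'; python3 - <<'E'
from h import *
np.set_printoptions(precision=4,suppress=True)
c=capture("wrist");cv2.imwrite("pics/w7.png",c["image"]);P=cloud(c);ok=c['z_map']>0
print(sense()['tcp_pos'])
for m in mark_of(c,'bushing_center'):print(m,onz(c,*m['centre'],.012))
q=P[ok&(P[...,2]>.018)&(P[...,2]<.03)]
q=q[np.linalg.norm(q[:,:2]-[.448,-.118],axis=1)<.025]
if len(q):print(len(q),cv2.minEnclosingCircle(q[:,:2].astype(np.float32)),np.percentile(q,2,axis=0),np.percentile(q,98,axis=0))
E
```

```text
time_s: 12.25
tcp_pos: [0.4513, -0.1175, 0.1191]
ee_rot: [[0.019, -0.004, 1.0], [0.0, 1.0, 0.004], [-1.0, 0.0, 0.019]]
wrist_force: [0.2, 0.5, -0.0]
gripper_width: 0.601
[ 0.4515 -0.1174  0.1194]
{'centre': [235.7, 145.4], 'confidence': 0.94} [ 0.3933 -0.1682  0.012 ]
{'centre': [320.8, 233.0], 'confidence': 0.63} [ 0.4452 -0.1194  0.012 ]
1113 ((0.4467419981956482, -0.11950860172510147), 0.01336806733161211) [ 0.4341 -0.1319  0.019 ] [ 0.4584 -0.1078  0.0253]
```

View pics/w7.png

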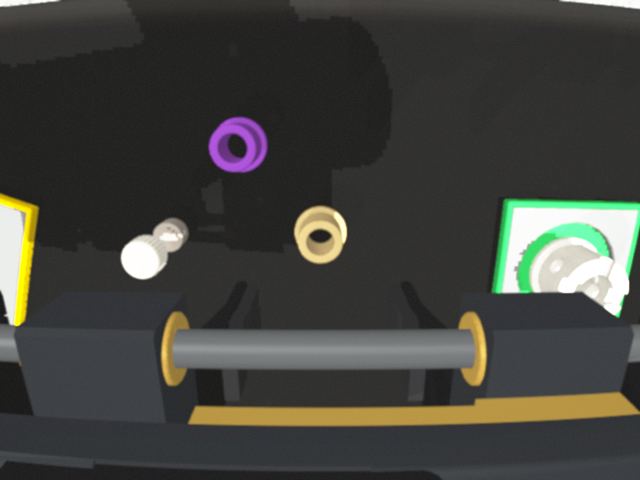

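The gold bushing is at (320,237), between the jaws; the purple one at (238,145) is not wanted. Descending 94 mm with small corrections.

```bash
python3 -m creep '[[0.6,-4,-1.5,-30,0],[0.6,-4,-1.5,-65,0],[0.6,-4,-1.5,-85,0],[0.6,-4,-1.5,-94,0],[0.6,-4,-1.5,-94,0],[0.6,-4,-1.5,-94,0],[0.1,-4,-1.5,-94,0],[0.1,-4,-1.5,-94,0]]'; python3 -m creep '[[0.1,0,0,0,0],[0.1,0,0,0,0],[0.1,0,0,0,0],[0.1,0,0,0,0],[0.1,0,0,5,0],[0.1,0,0,25,0],[0.1,0,0,45,0],[0.1,0,0,60,0]]'
```

```text
time_s: 13.15
tcp_pos: [0.4483, -0.1187, 0.0265]
ee_rot: [[0.023, -0.005, 1.0], [0.0, 1.0, 0.005], [-1.0, 0.0, 0.023]]
wrist_force: [-0.5, -0.2, 0.4]
gripper_width: 0.499
time_s: 13.95
tcp_pos: [0.4484, -0.1188, 0.0875]
ee_rot: [[0.023, -0.005, 1.0], [0.0, 1.0, 0.005], [-1.0, 0.0, 0.023]]
wrist_force: [0.3, 0.2, -0.4]
gripper_width: 0.28
```

Width 0.28 (24 mm) is consistent with the body. The white vial (54 mm tall) stands on the straight path, so I'll lift 50 mm more first.

```bash
python3 -m creep '[[0.1,0,0,40,0],[0.1,2,-28,60,0],[0.1,4,-76,60,0],[0.1,6,-124,60,0],[0.1,9,-172,60,0],[0.1,12,-218,50,0],[0.1,13.5,-240,10,0],[0.1,13.5,-241,-10,0]]'; python3 - <<'E'
from h import *
np.set_printoptions(precision=4,suppress=True)
c=capture("wrist");cv2.imwrite("pics/w8.png",c["image"])
print(sense()['tcp_pos'])
hsv=cv2.cvtColor(c['image'],cv2.COLOR_BGR2HSV);m=cv2.inRange(hsv,(22,120,80),(35,255,255))
N,l,s,ce=cv2.connectedComponentsWithStats(m)
for i in range(1,N):
    if s[i,4]>200: print(s[i],ce[i],onz(c,*ce[i],.003))
E
```

```text
time_s: 14.75
tcp_pos: [0.4601, -0.3619, 0.0743]
ee_rot: [[0.02, 0.0, 1.0], [0.002, 1.0, -0.0], [-1.0, 0.002, 0.02]]
wrist_force: [-0.5, 0.8, -1.0]
gripper_width: 0.284
[ 0.4582 -0.3598  0.0714]
[ 224  150  219  170 4060] [332.0027 212.5847] [ 0.4327 -0.3577  0.003 ]
[ 279  219   95   67 4163] [326.7689 249.2534] [ 0.4524 -0.3604  0.003 ]
[407 321   7  63 247] [410.4089 352.6073] [ 0.5145 -0.3125  0.003 ]
[ 271  368   48   38 1146] [298.4442 385.459 ] [ 0.5364 -0.3767  0.003 ]
```

View pics/w8.png

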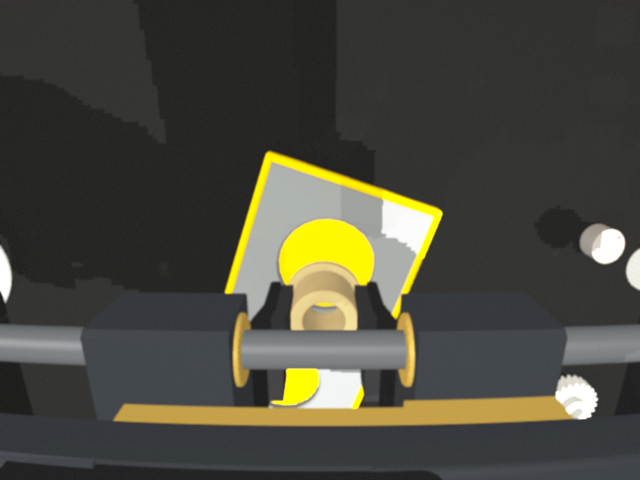

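The bushing hangs upright at (324,300), over the large yellow pocket at (326,264). Lowering.

```bash
python3 -m creep '[[0.1,0,0.5,-20,0],[0.1,0,0.5,-32,0],[0.1,0,0.5,-38,0],[0.1,0,0.5,-41,0],[0.1,0,0.5,-43,0],[0.1,0,0.5,-43,0],[0.1,0,0.5,-43,0],[0.1,0,0.5,-43,0]]'
```

```text
time_s: 15.6
tcp_pos: [0.4589, -0.3594, 0.03]
ee_rot: [[0.016, -0.001, 1.0], [0.005, 1.0, 0.001], [-1.0, 0.005, 0.016]]
wrist_force: [-0.7, 1.8, 7.1]
gripper_width: 0.28
```

```bash
python3 -m creep '[[0.3,0,0,0,0],[0.4,0,0,0,0],[0.55,0,0,0,0],[0.6,0,0,0,0],[0.6,0,0,0,0],[0.6,0,0,20,0],[0.6,0,0,60,0],[0.6,0,0,95,0]]';  python3 - <<'E'
from h import *
c=capture("wrist");cv2.imwrite("pics/w9.png",c["image"]);print(sense()['tcp_pos'])
E
```

```text
time_s: 16.4
tcp_pos: [0.4587, -0.3594, 0.1259]
ee_rot: [[0.015, -0.001, 1.0], [0.005, 1.0, 0.001], [-1.0, 0.005, 0.015]]
wrist_force: [0.5, 0.2, 0.5]
gripper_width: 0.596
[ 0.46197473 -0.36147931  0.1327907 ]
```

View pics/w9.png

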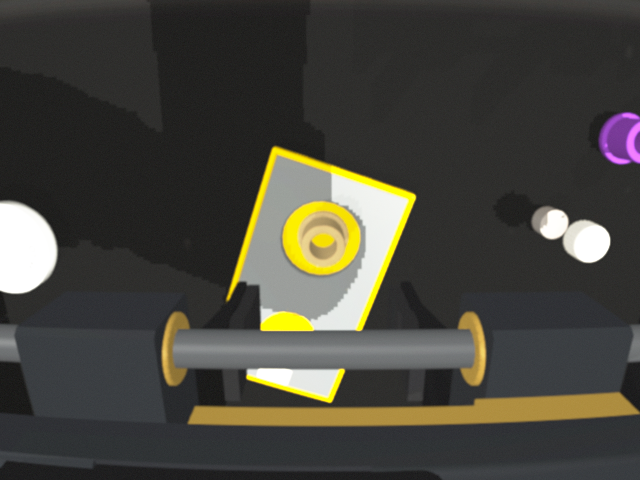

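The bushing stands in the yellow large pocket at (322,240). Last is the blue vial at (0.631,-0.131).

```bash
python3 -m creep '[[0.55,26,35,0,0],[0.55,52,70,0,0],[0.55,78,105,0,0],[0.55,104,140,0,0],[0.55,130,175,0,0],[0.55,155,208,0,0],[0.55,170,229,-5,0],[0.55,170,229,-5,0]]'; python3 - <<'E'
from h import *
np.set_printoptions(precision=4,suppress=True)
c=capture("wrist");cv2.imwrite("pics/w10.png",c["image"]);P=cloud(c);ok=c['z_map']>0
print(sense()['tcp_pos'])
for m in mark_of(c,'vial_blue_center'):print(m,onz(c,*m['centre'],.027))
q=P[ok&(P[...,2]>.045)&(P[...,2]<.062)]
q=q[np.linalg.norm(q[:,:2]-[.631,-.131],axis=1)<.025]
if len(q):print(len(q),cv2.minEnclosingCircle(q[:,:2].astype(np.float32)),np.percentile(q,2,axis=0),np.percentile(q,98,axis=0))
E
```

```text
time_s: 17.25
tcp_pos: [0.6335, -0.1295, 0.1265]
ee_rot: [[0.025, -0.007, 1.0], [-0.001, 1.0, 0.007], [-1.0, -0.002, 0.025]]
wrist_force: [-0.5, 0.1, 0.1]
gripper_width: 0.546
[ 0.6323 -0.131   0.1267]
{'centre': [181.6, 103.8], 'confidence': 0.69} [ 0.5529 -0.2078  0.027 ]
{'centre': [320.4, 241.0], 'confidence': 0.56} [ 0.6306 -0.1318  0.027 ]
1304 ((0.6298603415489197, -0.13228417932987213), 0.010869141668081284) [ 0.62   -0.1418  0.0463] [ 0.6387 -0.1229  0.0559]
```

View pics/w10.png

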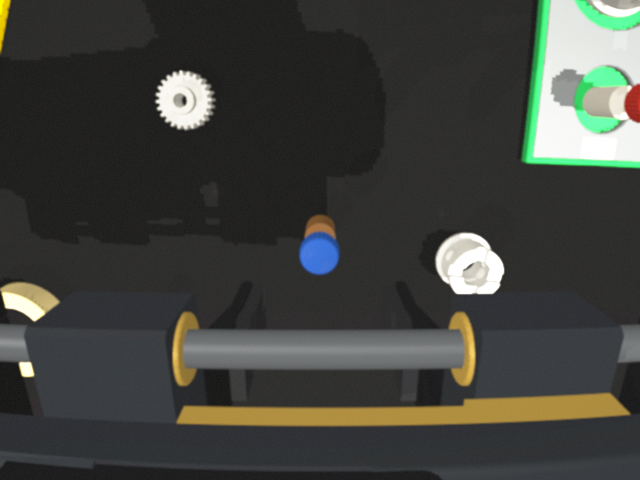

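The blue cap is at (319,253); the network's top hit is actually the gear at (182,104), so I ignore it. Descending.

```bash
python3 -m creep '[[0.55,-3,-1.5,-30,0],[0.55,-3,-1.5,-65,0],[0.55,-3,-1.5,-87,0],[0.55,-3,-1.5,-96,0],[0.55,-3,-1.5,-96,0],[0.1,-3,-1.5,-96,0],[0.1,-3,-1.5,-96,0],[0.1,-3,-1.5,-96,0]]'; python3 -m creep '[[0.1,0,0,0,0],[0.1,0,0,0,0],[0.1,0,0,0,0],[0.1,0,0,5,0],[0.1,0,0,25,0],[0.1,0,0,55,0],[0.1,0,0,80,0],[0.1,0,0,80,0]]'
```

```text
time_s: 18.15
tcp_pos: [0.6295, -0.1336, 0.0325]
ee_rot: [[0.027, -0.004, 1.0], [-0.002, 1.0, 0.004], [-1.0, -0.002, 0.027]]
wrist_force: [0.3, 0.2, -0.3]
gripper_width: 0.36
time_s: 18.95
tcp_pos: [0.632, -0.1338, 0.117]
ee_rot: [[0.035, -0.005, 0.999], [-0.003, 1.0, 0.005], [-0.999, -0.003, 0.035]]
wrist_force: [-0.8, -0.4, 0.7]
gripper_width: 0.229
```

```bash
python3 -m creep '[[0.1,-15,-38,5,0],[0.1,-31,-78,5,0],[0.1,-47,-120,5,0],[0.1,-63,-161,5,0],[0.1,-80,-203,0,0],[0.1,-94,-238,-10,0],[0.1,-99,-249,-25,0],[0.1,-99,-249,-35,0]]'; python3 - <<'E'
from h import *
np.set_printoptions(precision=4,suppress=True)
c=capture("wrist");cv2.imwrite("pics/w11.png",c["image"])
print(sense()['tcp_pos'])
hsv=cv2.cvtColor(c['image'],cv2.COLOR_BGR2HSV);m=cv2.inRange(hsv,(22,120,80),(35,255,255))
N,l,s,ce=cv2.connectedComponentsWithStats(m)
for i in range(1,N):
    if s[i,4]>200: print(s[i],ce[i],onz(c,*ce[i],.003))
E
```

```text
time_s: 19.75
tcp_pos: [0.5311, -0.3838, 0.0798]
ee_rot: [[0.032, -0.001, 0.999], [-0.001, 1.0, 0.001], [-0.999, -0.001, 0.032]]
wrist_force: [-0.8, -0.4, -0.8]
gripper_width: 0.23
[ 0.531  -0.382   0.0781]
[ 221    0  276  295 6520] [359.4994 124.0526] [ 0.461  -0.3665  0.003 ]
[ 321   69  102  104 4834] [368.0637 122.6148] [ 0.4603 -0.3623  0.003 ]
[361 100  31  35 820] [375.5549 117.6732] [ 0.4579 -0.3587  0.003 ]
[ 286  222   75   64 3641] [322.5065 253.07  ] [ 0.5283 -0.3847  0.003 ]
```

View pics/w11.png

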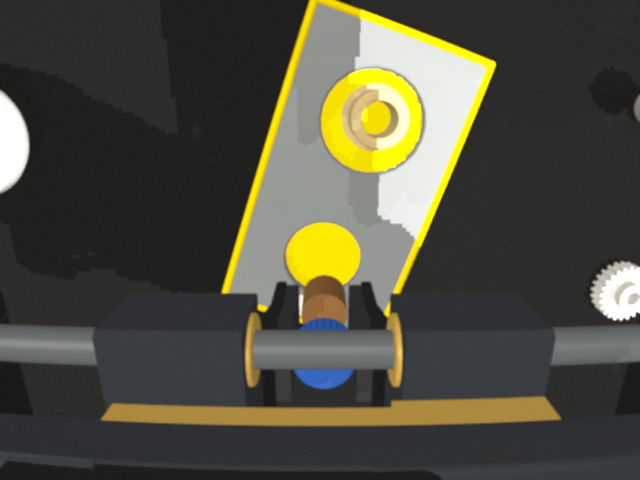

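The blue vial hangs over the yellow small pocket at (323,260). The bushing is clearly inside its pocket at (372,120). Lowering.

```bash
python3 -m creep '[[0.1,0.5,-1,-20,0],[0.1,0.5,-1,-34,0],[0.1,0.5,-1,-40,0],[0.1,0.5,-1,-42,0],[0.1,0.5,-1,-43,0],[0.1,0.5,-1,-43,0],[0.1,0.5,-1,-43,0],[0.1,0.5,-1,-43,0]]'
```

```text
time_s: 20.6
tcp_pos: [0.5323, -0.3826, 0.0363]
ee_rot: [[0.031, -0.003, 1.0], [0.0, 1.0, 0.003], [-1.0, 0.0, 0.031]]
wrist_force: [-0.8, 2.8, 5.4]
gripper_width: 0.23
```

Contact at 5 N. Releasing and rising.

```bash
python3 -m creep '[[0.25,0,0,0,0],[0.3,0,0,0,0],[0.45,0,0,0,0],[0.5,0,0,0,0],[0.5,0,0,0,0],[0.5,0,0,20,0],[0.5,0,0,60,0],[0.5,0,0,95,0]]';python3 -m creep '[[0.5,0,0,40,0],[0.5,-20,-30,80,0],[0.5,-40,-70,100,0],[0.5,-60,-110,100,0],[0.5,-80,-150,100,0],[0.5,-100,-180,100,0],[0.5,-100,-180,100,0],[0.5,-100,-180,100,0]]';  python3 - <<'E'
from h import *
np.set_printoptions(precision=4,suppress=True)
c=capture("top");P=cloud(c);ok=c['z_map']>0
cv2.imwrite('pics/t9.png',cv2.resize(c['image'][150:320,170:470],None,fx=2.6,fy=2.6,interpolation=cv2.INTER_CUBIC))
for n,x,y,h in [('rotor',.4736,.0415,.040),('red',.548,.0405,.057),('bush',.461,-.36,.027),('blue',.532,-.3835,.057),('white',.4484,-.2108,.054),('gear',.551,-.211,.016)]:
    q=P[ok&(P[...,2]>h-.007)&(P[...,2]<h+.008)];q=q[np.linalg.norm(q[:,:2]-[x,y],axis=1)<.03]
    print(n,len(q),cv2.minEnclosingCircle(q[:,:2].astype(np.float32)) if len(q) else '',np.median(q[:,2]) if len(q) else '')
s=capture("scene");cv2.imwrite('pics/s9.png',s['image'])
E
```

```text
time_s: 21.4
tcp_pos: [0.5321, -0.3828, 0.1321]
ee_rot: [[0.03, -0.003, 1.0], [0.0, 1.0, 0.003], [-1.0, 0.0, 0.03]]
wrist_force: [0.4, 0.3, 1.2]
gripper_width: 0.498
time_s: 22.2
tcp_pos: [0.4313, -0.5633, 0.2315]
ee_rot: [[0.03, -0.001, 1.0], [0.001, 1.0, 0.001], [-1.0, 0.001, 0.03]]
wrist_force: [-0.7, -0.2, -0.2]
gripper_width: 0.499
rotor 290 ((0.47379618883132935, 0.04232928529381752), 0.021886715665459633) 0.03853610301823618
red 98 ((0.5475248694419861, 0.03843142092227936), 0.010575031861662865) 0.056725619509077396
bush 97 ((0.45829907059669495, -0.3570172190666199), 0.013013524003326893) 0.026219901743779528
blue 101 ((0.5343164801597595, -0.38005581498146057), 0.010561848990619183) 0.05672494732395961
white 96 ((0.44874468445777893, -0.21128806471824646), 0.010460392571985722) 0.05375984633409392
gear 110 ((0.5516541600227356, -0.21067936718463898), 0.016094928607344627) 0.011149210024581913
```

View pics/t9.png

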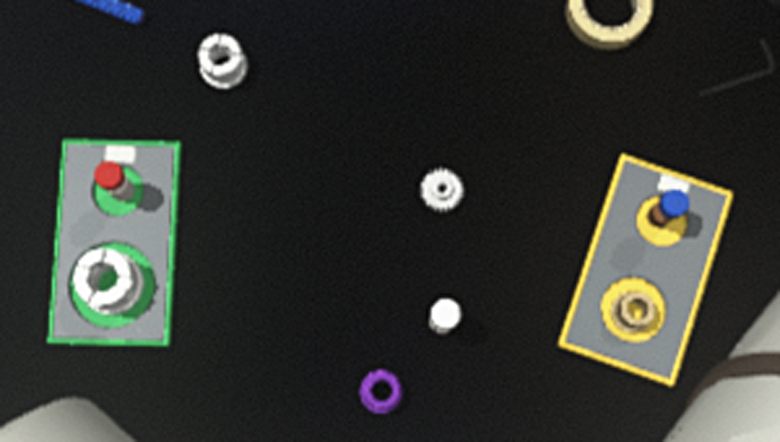

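View pics/s9.png

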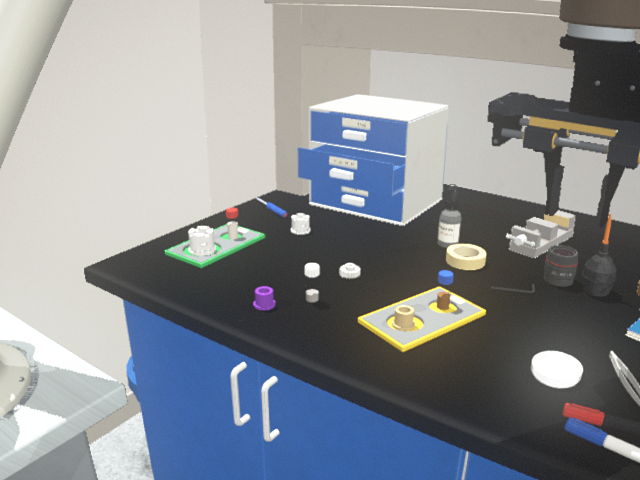

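All four parts stand upright in their pockets. Their top heights are 38.5, 56.7, 26.2 and 56.7 mm, which match the pocket floor (3 mm) plus each part's height. The white vial and gear have not moved. Handing in.

```bash
python3 - <<'E'
from station import *
print(finish_job())
E
```

```text
the job is handed in; nothing more can be done
None
```

Both kits are made up and handed in at about 22 s. The green tray has the large steel rotor and the red-capped vial; the yellow tray has the bronze bushing and the blue-capped vial. I placed them in that order.

- **Final checks:** the last top and scene pictures show all four upright in their pockets. Their top heights are within about 1.5 mm of the pocket floor plus each part's height. They sit within about 5 mm of the pocket centres, against 8–9 mm of clearance.
- **Left in place:** the white vial and the gear are within 1 mm of where they started. The small rotor, purple bushing and far-right vials were never approached.
- **Forces:** the highest wrist force in any reading was about 7 N, from setting a part down. Readings come only at the end of each move.
- **Disagreements:**
  - Where the tray pockets and the placed parts lie differed by 2–4 mm between the top and wrist cameras, which was within the clearance.
  - The trained network twice ranked a look-alike first, and for the blue vial it ranked the gear first. I overruled it each time from the pictures.
  - The tool drifted up to about 2° off vertical during the run; the parts still stood upright.

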